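Lift a bladder stone out of its dish with tongs

TASK

A bladder stone lies in the shallow steel dish; the vet wants to see it from all sides, and the gripper must not touch it, so that it stays clean for analysis. Take the spring tongs off the hook of the stand by their two grip pads, lower their open jaws over the stone, squeeze them shut on it and lift it out, leaving the dish where it stands and the timer, bottle, petri dish and mouse around it undisturbed. Finish while still holding the stone up in the closed tongs, about 12 cm above the dish; put nothing down and let go of nothing.

Things in the scene. Friction and masses are not known exactly. Their poses are not given: they have to be found in the camera images.
- tongs: spring-open steel tongs, 85 g, hanging jaws-down on the stand's hook. Origin on the hinge axis at their top (barrel 20 mm long, 10 mm across); z up the middle line, y from arm to arm (the way they close), x along hinge and peg. Two arms 16 mm wide (along x) run down from the hinge, straddling the peg; at their lower ends, 140 mm below the hinge, are the jaws. Released, they open by themselves
- tongs_grips (a point): point midway between the two flat black rubber grip pads on the outsides of the arms, 40 mm below the hinge: squeeze here along y, from above, a finger outside each arm. Pads 20 mm wide, from 26 to 64 mm below the hinge. Width over the pads here: 52 mm open, 45 mm closed on a 26 mm item, 38 mm shut. Axes as tongs
- tongs_jaws (a point): point on the middle line between the jaw faces, 128 mm below the hinge and 12 mm above the jaws' lower ends; axes as tongs. Jaws: flat ribbed paddles 20 mm wide (x), 28 mm tall, 3 mm thick; open they are 50 mm apart inside, 57 mm outside
- tongs_arm (a joint): closing angle of each arm (both move alike), rad: 0 open, 0.095 closed on a 26 mm item, 0.19 jaws together. The springs push back with about 7 N on each grip pad when open, 8 N when closed on the item. Squeezed only to 49.5 mm over the pads, the tongs are held by the springs with the jaws still 40 mm apart
- stand: grey instrument stand, fixed: base plate 110x130x16 mm, upright rod 12 mm thick up to 184 mm. From the rod a round peg 8 mm thick runs level along the body's -x, axis 178 mm above the desk, and ends 96 mm from the rod axis in an upturned tip 12 mm higher than the peg's top. Origin on the desk under the rod, z up
- stand_hook (a point): point on the peg axis, 66 mm from the rod, close to where the tongs hang (hinge axis 8 mm above the peg axis); to come off they must rise more than 12 mm and then move at least 50 mm along the stand's -x direction
- dish: shallow round stainless steel dish, loose, 0.3 kg: 118 mm across the rim, 15 mm high, floor 3 mm thick and about 100 mm across inside. Origin at the centre of its underside, z up
- stone: the bladder stone: tan, rounded, flattened pebble, 26 mm across and 20 mm high, about 18 g, lying flat on the floor of the dish within 15 mm of its centre. Origin at the centre of its underside, z up
- stone_center (a point): middle of the stone, 9.5 mm above its underside, where it is widest
- timer: bystander: white bench timer 60x66x34 mm; origin at the centre of its underside
- petri_dish: bystander: small closed petri dish, 56 mm across, 12 mm high; origin at the centre of its underside
- mouse: bystander: black computer mouse 102x60x34 mm; origin at the centre of its underside
- stain_bottle: bystander: brown reagent bottle with white screw cap, 38 mm across, 78 mm high; origin at the centre of its underside

How it is judged:
On the way, in this order (a step that is already met when the one before it is completed fails the run):
1. the tongs are off the hook, held by the fingers, the stone still lying in the dish (contact force between the fingers and tongs above 1 N and contact force between tongs and stand below 0.1 N and distance between tongs and stand_hook above 0.045 m and height (world z) of stone_center below 0.025 m), for 0.2 s.
2. the jaws of the held tongs are closed on the stone in the dish (contact force between the fingers and tongs above 1 N and contact force between tongs and stone above 1 N and distance between tongs_jaws and stone_center below 0.02 m and horizontal distance between stone and dish below 0.055 m and value of joint tongs_arm above 0.06 rad and height (world z) of stone_center below 0.06 m), for 0.1 s.
At the end, for the whole second after the job is handed in: The gripper still holds the tongs, their jaws squeezed on the stone (over 1 N, within 20 mm of its middle); its underside is over 9 cm above the desk, at rest, within 7 cm of the dish's middle seen from above; gripper and dish do not touch it, and the tongs touch neither stand nor dish (height (world z) of stone above 0.09 m and horizontal distance between stone and dish below 0.07 m and contact force between tongs and stone above 1 N and contact force between stone and the fingers below 0.1 N and contact force between stone and dish below 0.05 N and distance between tongs_jaws and stone_center below 0.02 m and value of joint tongs_arm above 0.06 rad and contact force between the fingers and tongs above 1 N and contact force between tongs and stand below 0.1 N and contact force between tongs and dish below 0.1 N and linear speed of stone below 0.05 m/s and angle between dish's own z axis and vertical below 0.1 rad); the arm keeps its last pose, push and grip.
It fails at once if the gripper touches the stone (contact force between the fingers and stone above 0.2 N).
It fails at once if the dish is shoved away (more than 4 cm) (distance of dish from where it was at the start of the episode above 0.04 m).
It fails at once if a bystander is disturbed (moved more than 2 cm) (distance of any of timer, stain_bottle, petri_dish, mouse from where it was at the start of the episode above 0.02 m).
It also fails if it takes over 43 s, if anything falls off the work surface, if the arm or the gripper's body presses on something with over 40 N, if the wrist force passes 120 N, or if a joint passes its speed limit or range.

ROBOT

A 7-joint arm with a two-finger parallel gripper is mounted at the origin on a cart in front of the work surface, level with it; the furniture and walls round the work are solid. World frame = base frame: x ahead of the robot, y to its left, z up, the work surface at z = 0. Lengths are in m, angles in rad, forces in N, time in s.
With the tool pointing down it reaches from about 0.4 to 0.85 m from the base axis. Payload 6.9 kg.
Tool frame: the origin (TCP) lies midway between the tips of the shut fingers; the grasp point (between the pads) lies behind it (ctrl.pinch_z is the z of the grasp point in the tool frame, in m); z points along the fingers, y is the line along which they close (so a half turn about z gives the same grasp; the last joint's range is limited). The gripper opens to 85 mm and grips with 20 to 120 N. Pads are 22 mm wide; open, the fingers measure 114 mm over their backs; the gripper's body (76 mm by 85 mm) begins 54 mm behind the grasp point. The pads swing forward as they close: fully open they stand 13 mm farther back than shut.
Start: joints at [1.411, 0.507, -0.238, 1.5, 0.126, 1.149, -0.155], TCP at [0.164, -0.603, 0.231] pointing down, gripper open.
Joint ranges: [-3.08, 3.08], [-0.24, 2.05], [-1.43, 1.35], [0, 2.5], [-1.52, 4.66], [0.17, 1.96], [-2.89, 2.89]. Speed limits (rad/s): [2.39, 2.39, 3.14, 3.14, 3.14, 3.14, 3.14].

INTERFACE

Orientations are given as a unit quaternion [w, x, y, z].
In Python, from station import ctrl, get_state, vision, ticket, models gives the robot as it stands. Calls block until the motion is done:
- ctrl.movep(position, orientation): joint-space move of the TCP to a pose.
- ctrl.movel(position, frame=None, max_speed=0.15): straight line of the TCP; frame=None keeps the orientation; max_speed is the mean speed in m/s.
- ctrl.set_joints(angles): joint-space move.
- ctrl.ungrasp() and ctrl.close_gripper(force=None): open the fingers fully, or close them until they stop; force is the grip in N (None keeps the last).
- ctrl.pause(seconds).
- ctrl.ik(position, orientation): joint angles nearest the present ones, or None.
- get_state(): the state.
- vision.grab_frame(name): name is "scene" or "top" or "wrist"; returns (picture, depth): 420x560x3 uint8, blue, green, red; 420x560 float32, m along the optical axis (not along the pixel's ray), 0 where there is no reading.
- vision.camera_info(name): a dict with "mtx" (3x3 intrinsics, pixels), "R" (3x3) and "t" (3): a world point X has camera coordinates R X + t; the wrist camera has in their place "hand_eye" (4x4, takes a point from camera to tool coordinates, whose origin is the TCP and whose axes are the flange's). Camera axes: x right, y down, z forward; pixel columns grow to the right and rows downward; lengths in m; the calibration is good to about 2 mm. The wrist camera is an equidistant fisheye: a pixel r from the principal point sees the ray r / f radians off the axis. A picture is of the moment at which its call begins: read the wrist's pose just before it. camera_info takes no time and is no camera call.
A pose or a line that the arm cannot do raises ctrl.Unreachable and nothing moves.
- ticket.close_job(): hands the job in; it is judged then, once.
Trained networks look in the newest picture that a camera, given by its name, has taken for a name from the list of things; names that differ only in an ending like _2 or _b are one class to them, and where a whole thing is asked for, a point or a joint stands for the part that bears it (a point fixed in the world has none). Each returns a list of dicts, best first, with "p" (0 to 1); they miss things now and then, are a little off and sometimes report something else, mostly with a low value. They report only what shows in the picture. A call takes as long as a camera call.
- models.recognise(camera, target): "point" ([column, row] in pixels, amid what is visible of it).
- models.masks_of(camera, target): "mask" (420x560 bool, what is visible of it) and "point" ([column, row] in pixels, amid what is visible of it).
The state is a dict: "time": time; "qpos": joint angles; "qd": joint speeds; "tau": joint torques, N m; "tcp_pos": TCP position; "eef_rot": TCP orientation; "contact_force": force on the tool from outside, world axes, zero at the start; "wrist_torque": the same for the moment, N m; "width": finger opening in m; "gripper_force": force on a finger pad.
Only numpy, scipy, OpenCV 4.12 (cv2) and the standard library are available. Lean on these libraries where they do the work, as an engineer would, in place of code of your own. Each camera call takes 0.05 s, during which the arm holds its last target. There are 200 camera calls.

## Working session

There is one attempt and no reset: what is moved stays moved. The work goes in short steps, each a Python script; the robot and the scene stay as the last script left them, time stands still between calls to the robot, and variables do not carry over. Pictures are saved under pics/ and viewed, at most 10 in all, crops included, and the job is handed in when it is done.

```bash
ls; mkdir -p pics
python3 - <<'E'
from station import ctrl,get_state,vision,models
import cv2,numpy as np
s=get_state();print(s,ctrl.pinch_z)
ims=[]
for c in("scene","top"):
    im,d=vision.grab_frame(c);np.savez(f'{c}.npz',im=im,d=d,**vision.camera_info(c));ims.append(im)
    cv2.imwrite(f'pics/{c}.png',im)
    i=vision.camera_info(c);mtx=i['mtx'];R=i['R'];t=i['t'];print(c,-R.T@t)
    for n in("tongs","tongs_grips","tongs_jaws","stand","dish","stone","timer","petri_dish","mouse","stain_bottle"):
        r=models.masks_of(c,n)
        if not r: print(n,None);continue
        m=r[0]['mask'];v,u=np.nonzero(m&(d>0));z=d[v,u]
        P=np.stack([(u-mtx[0,2])/mtx[0,0]*z,(v-mtx[1,2])/mtx[1,1]*z,z],1);P=(P-t)@R
        print(n,round(r[0]['p'],2),np.round(r[0]['point']),len(u),'med',np.round(np.median(P,0),3),'lo',np.round(np.percentile(P,2,0),3),'hi',np.round(np.percentile(P,98,0),3))
print(get_state()['time'])
E
```

```text
pics
{'time': 0.0, 'qpos': array([ 1.41148674,  0.50836115, -0.2375096 ,  1.50118672,  0.12570695,
        1.1488825 , -0.15479294]), 'qd': array([ 4.54733236e-04, -4.40760978e-04, -7.31206679e-04, -1.67538205e-03,
       -1.28631228e-03, -1.20874251e-03, -2.92328827e-05]), 'tau': array([ 5.13527993e-04, -6.20602083e+01, -2.18716621e+00, -2.49652845e+01,
        1.25206084e-02,  1.18835227e-02,  1.22385029e-05]), 'tcp_pos': array([ 0.16335564, -0.60273064,  0.23039607]), 'eef_rot': array([-9.12343837e-04,  9.91245532e-01,  1.32028182e-01, -1.45552091e-04]), 'contact_force': array([ 0.2207556 , -0.57861747, -0.2936931 ]), 'wrist_torque': array([ 0.02901893,  0.03736248, -0.02702495]), 'gripper_force': 0.0, 'width': 0.08540395322380406} -0.0187
scene [-0.3816334   0.60323586  0.93478791]
tongs 0.69 [218. 201.] 176 med [0.657 0.103 0.156] lo [ 0.644 -0.01   0.003] hi [0.868 0.135 0.191]
tongs_grips 0.77 [212. 212.] 187 med [0.658 0.118 0.142] lo [0.644 0.084 0.067] hi [0.676 0.138 0.189]
tongs_jaws 0.61 [212. 208.] 166 med [0.661 0.115 0.156] lo [ 0.646 -0.    -0.004] hi [0.9   0.137 0.
[... 1025 characters left out ...]
.101 0.167] lo [0.649 0.08  0.004] hi [0.706 0.158 0.191]
stand 0.55 [240. 135.] 2063 med [0.744 0.085 0.017] lo [0.679 0.022 0.012] hi [0.811 0.149 0.185]
dish 0.92 [313. 255.] 1637 med [ 0.451 -0.103  0.003] lo [ 0.4   -0.155 -0.001] hi [ 0.503 -0.051  0.016]
stone None
timer 0.96 [209. 272.] 711 med [0.414 0.146 0.024] lo [0.381 0.113 0.004] hi [0.448 0.182 0.035]
petri_dish 0.71 [274. 284.] 400 med [ 0.384 -0.004  0.012] lo [ 0.358 -0.028  0.009] hi [0.408 0.02  0.016]
mouse 0.77 [406. 258.] 905 med [ 0.444 -0.308  0.028] lo [ 0.399 -0.34   0.002] hi [ 0.489 -0.283  0.036]
stain_bottle 0.64 [374. 190.] 261 med [ 0.6   -0.247  0.053] lo [ 0.586 -0.268  0.003] hi [ 0.621 -0.235  0.079]
1.1
```

Run:
```python
import cv2,numpy as np
a=np.load('top.npz');im=a['im'];d=a['d'];m=a['mtx']
c1=cv2.resize(im[90:200,170:290],None,fx=3.3,fy=3.3,interpolation=cv2.INTER_CUBIC)
b=cv2.imread('pics/scene.png')
c2=cv2.resize(b[160:270,150:270],None,fx=3.3,fy=3.3,interpolation=cv2.INTER_CUBIC)
cv2.imwrite('pics/a.png',np.hstack([c1,c2]))
# high points
v,u=np.nonzero((d>0));z=d[v,u]
P=(np.stack([(u-m[0,2])/m[0,0]*z,(v-m[1,2])/m[1,1]*z,z],1)-a['t'])@a['R']
k=(P[:,2]>.15)&(P[:,0]>.55)&(P[:,0]<.85)&(P[:,1]>0)&(P[:,1]<.2)
for i in np.nonzero(k)[0][::2]: print(u[i],v[i],*np.round(P[i],3),end=' | ')
```

```text
221 119 0.735 0.101 0.184 | 223 119 0.735 0.097 0.182 | 212 120 0.733 0.121 0.182 | 214 120 0.735 0.117 0.177 | 222 120 0.731 0.099 0.188 | 224 120 0.733 0.095 0.182 | 226 120 0.733 0.091 0.182 | 228 120 0.733 0.087 0.182 | 213 121 0.732 0.119 0.18 | 221 121 0.73 0.101 0.185 | 223 121 0.73 0.097 0.185 | 225 121 0.729 0.092 0.187 | 227 121 0.729 0.088 0.186 | 229 121 0.731 0.085 0.182 | 212 122 0.729 0.121 0.181 | 214 122 0.731 0.117 0.177 | 216 122 0.731 0.113 0.176 | 220 122 0.728 0.103 0.184 | 222 122 0.728 0.099 0.184 | 224 122 0.728 0.095 0.184 | 226 122 0.728 0.091 0.183 | 228 122 0.728 0.086 0.183 | 230 122 0.729 0.083 0.18 | 212 123 0.727 0.121 0.182 | 214 123 0.729 0.117 0.176 | 216 123 0.728 0.113 0.177 | 218 123 0.729 0.109 0.176 | 220 123 0.726 0.103 0.184 | 222 123 0.726 0.099 0.184 | 224 123 0.727 0.095 0.182 | 226 123 0.725 0.09 0.186 | 228 123 0.726 0.087 0.183 | 230 123 0.726 0.082 0.182 | 211 124 0.726 0.123 0.179 | 213 124 0.725 0.119 0.181 | 215 124 0.727 0.115 0.175 | 217 124 0.727 0.111 0.176 | 219 124 0.727 0.107 0.175 | 221 124 0.724 0.101 0.184 | 223 124 0.723
[... 4751 characters left out ...]
0.164 | 232 158 0.658 0.082 0.152 | 216 159 0.648 0.111 0.183 | 218 159 0.649 0.107 0.18 | 227 159 0.651 0.09 0.17 | 229 159 0.653 0.086 0.165 | 231 159 0.654 0.083 0.158 | 216 160 0.647 0.111 0.181 | 218 160 0.647 0.107 0.179 | 229 160 0.652 0.087 0.16 | 231 160 0.652 0.083 0.158 | 216 161 0.645 0.111 0.18 | 218 161 0.645 0.107 0.179 | 230 161 0.649 0.084 0.163 | 214 162 0.642 0.115 0.184 | 216 162 0.642 0.111 0.183 | 230 162 0.647 0.085 0.161 | 213 163 0.637 0.115 0.193 | 215 163 0.638 0.111 0.191 | 217 163 0.64 0.109 0.182 | 214 164 0.635 0.113 0.195 | 216 164 0.636 0.11 0.188 | 213 165 0.633 0.115 0.193 | 215 165 0.633 0.111 0.195 | 213 166 0.631 0.115 0.192 | 215 166 0.631 0.111 0.192 |
```

View pics/a.png

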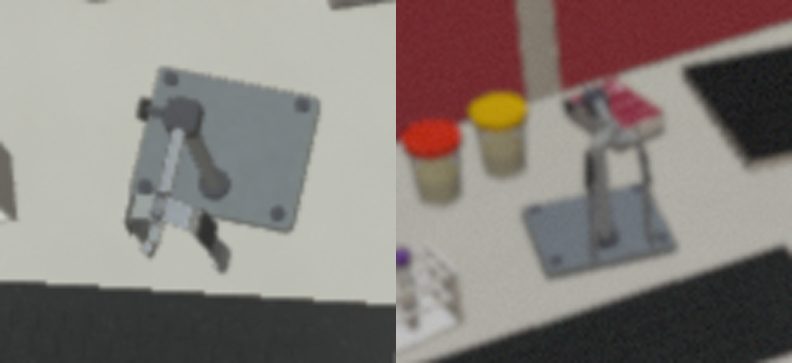

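View pics/top.png

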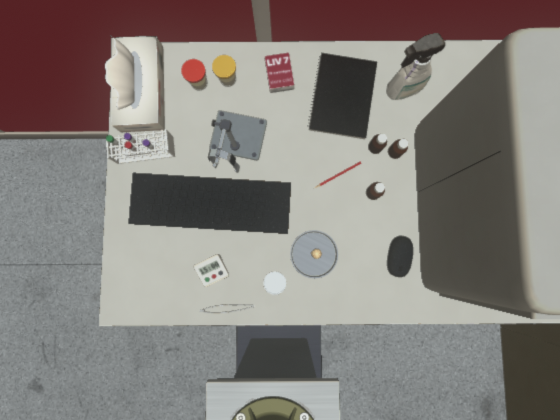

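View pics/scene.png

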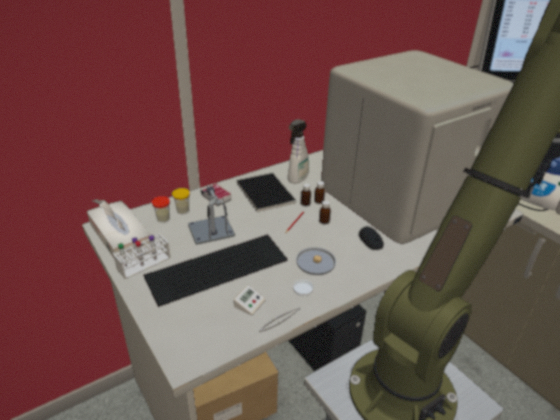

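```bash
cat > h.py <<'E'
from station import ctrl,get_state,vision,ticket,models
import cv2,numpy as np
from scipy.spatial.transform import Rotation as Ro
def quat(yaw):  # tool down, tool y axis along world angle yaw
    y=np.array([np.cos(yaw),np.sin(yaw),0]);z=np.array([0,0,-1.]);x=np.cross(y,z)
    q=Ro.from_matrix(np.stack([x,y,z],1)).as_quat();return np.r_[q[3],q[:3]]
def tool():
    s=get_state();q=s['eef_rot'];T=np.eye(4);T[:3,:3]=Ro.from_quat(np.r_[q[1:],q[0]]).as_matrix();T[:3,3]=s['tcp_pos'];return T
def wrist():
    T=tool();im,d=vision.grab_frame('wrist');i=vision.camera_info('wrist')
    return im,d,T@i['hand_eye'],i['mtx']
def cloud(d,X,m):  # world points per pixel for the fisheye
    v,u=np.indices(d.shape);a=(u-m[0,2])/m[0,0];b=(v-m[1,2])/m[1,1];r=np.hypot(a,b)+1e-9
    k=np.tan(np.minimum(r,1.5))/r;P=np.stack([a*k*d,b*k*d,d],-1);return P@X[:3,:3].T+X[:3,3]
def proj(p,X,m):
    c=np.linalg.inv(X)@np.r_[p,1];r=np.hypot(c[0],c[1]);t=np.arctan2(r,c[2]);return m[0,2]+m[0,0]*t*c[0]/r,m[1,2]+m[1,1]*t*c[1]/r
E
python3 - <<'E'
from h import *
a=np.load('top.npz');m=a['mtx'];d=a['d'];v,u=np.nonzero(d>0);z=d[v,u]
P=(np.stack([(u-m[0,2])/m[0,0]*z,(v-m[1,2])/m[1,1]*z,z],1)-a['t'])@a['R']
k=(P[:,2]>.1)&(P[:,1]<-.3);print('cab',P[k].min(0),P[k].max(0), np.percentile(P[k],3,0))
s=get_state();print(ctrl.movel([0.14,-0.52,0.50],max_speed=0.4))
s=get_state();q=s['qpos'];t=s['time'];print(q,s['tcp_pos'],t)
q=q.copy();q[0]-=1.45;ctrl.set_joints(q);s=get_state();print(s['tcp_pos'],s['eef_rot'],s['time']-t)
for y in(1.373,1.373-np.pi):
    print(ctrl.ik([.62,.11,.32],quat(y)))
E
```

```text
cab [ 0.35230971 -0.69745296  0.10000914] [ 1.02274819 -0.30010114  0.45454218] [ 0.37304692 -0.50914914  0.11352638]
False
[ 1.42249336  0.28636297 -0.25009937  1.13019488  0.07097128  1.73344604
 -0.11227858] [ 0.13995739 -0.51981485  0.49958851] 1.9583
[0.53309191 0.07516783 0.49957616] [ 9.67561087e-05  6.55192310e-01  7.55462063e-01 -3.14327846e-04] 2.5334
[ 0.0577487   0.48527653 -0.47042561  1.32554084  0.2169883   1.38108944
  0.96651869]
[-0.27485021  0.46163237  0.10270939  1.33064035 -0.04680341  1.35165634
 -1.94123863]
```

Run:
```python
from h import *
ctrl.movep([.655,.107,.33],quat(1.373))
im,d,X,m=wrist();print(X[:3,3],X[:3,2],m[0,0])
np.savez('w1.npz',im=im,d=d,X=X,m=m);W=cloud(d,X,m)
for n in('tongs','tongs_grips'):
    r=models.masks_of('wrist',n)
    for q in r[:2]: P=W[q['mask']&(d>0)];print(n,q['p'],q['point'],np.percentile(P,[3,50,97],axis=0).round(3).tolist())
cv2.imwrite('pics/w1.png',im)
k=(d>0)&(W[...,2]>.172)&(W[...,2]<.21)&(np.abs(W[...,0]-.68)<.09)&(np.abs(W[...,1]-.1)<.06)
P=W[k];np.save('hi.npy',P)
h=P[(P[:,2]>.185)];print(len(P),len(h));print(h[::max(1,len(h)//60)].round(3).tolist())
print(get_state()['time'])
```

```text
[0.57151282 0.12242243 0.47329568] [ 0.32304584 -0.06558076 -0.94410833] 325.19226210127806
tongs 0.71 [277.8, 197.6] [[0.649, 0.079, 0.015], [0.66, 0.105, 0.176], [0.706, 0.131, 0.19]]
tongs 0.42 [121.8, 61.7] [[0.399, -0.157, 0.001], [0.45, -0.104, 0.004], [0.501, -0.055, 0.015]]
tongs_grips 0.71 [279.3, 196.1] [[0.649, 0.081, 0.078], [0.66, 0.106, 0.176], [0.672, 0.131, 0.19]]
1763 284
[[0.631, 0.111, 0.19], [0.631, 0.11, 0.193], [0.632, 0.113, 0.193], [0.632, 0.11, 0.194], [0.633, 0.114, 0.193], [0.633, 0.109, 0.192], [0.633, 0.113, 0.194], [0.633, 0.108, 0.193], [0.634, 0.112, 0.194], [0.634, 0.107, 0.192], [0.634, 0.111, 0.195], [0.635, 0.114, 0.194], [0.636, 0.111, 0.193], [0.636, 0.114, 0.192], [0.636, 0.11, 0.194], [0.638, 0.108, 0.191], [0.638, 0.112, 0.192], [0.65, 0.104, 0.188], [0.65, 0.108, 0.189], [0.651, 0.111, 0.189], [0.651, 0.106, 0.189], [0.652, 0.109, 0.189], [0.652, 0.104, 0.186], [0.652, 0.108, 0.19], [0.653, 0.105, 0.189], [0.654, 0.109, 0.188], [0.654, 0.106, 0.189], [0.655, 0.109, 0.187], [0.655, 0.107, 0.188], [0.656, 0.103, 0.186], [0.656, 0.106, 0.188], [
[... 215 characters left out ...]
, 0.188], [0.661, 0.106, 0.189], [0.662, 0.109, 0.187], [0.661, 0.105, 0.191], [0.662, 0.108, 0.188], [0.662, 0.103, 0.189], [0.663, 0.107, 0.188], [0.663, 0.102, 0.189], [0.664, 0.106, 0.189], [0.664, 0.101, 0.186], [0.664, 0.105, 0.19], [0.666, 0.108, 0.187], [0.665, 0.104, 0.189], [0.666, 0.107, 0.188], [0.666, 0.104, 0.189], [0.667, 0.107, 0.188], [0.667, 0.104, 0.189], [0.668, 0.101, 0.187], [0.669, 0.105, 0.187], [0.669, 0.102, 0.189], [0.67, 0.106, 0.188], [0.67, 0.101, 0.187], [0.67, 0.105, 0.189], [0.671, 0.099, 0.186], [0.671, 0.103, 0.19], [0.672, 0.106, 0.189], [0.672, 0.102, 0.189], [0.672, 0.106, 0.19], [0.718, 0.094, 0.185], [0.722, 0.087, 0.185], [0.727, 0.088, 0.185]]
5.6667
```

View pics/w1.png

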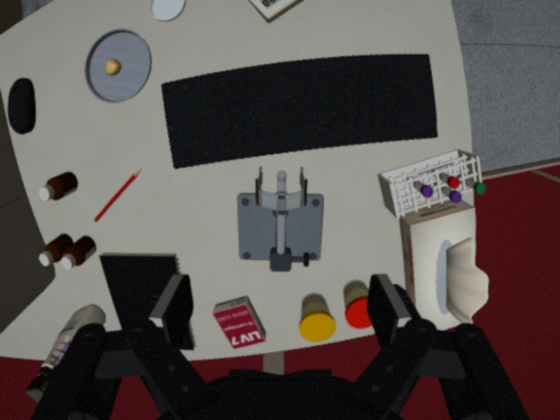

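Run:
```python
from h import *
ctrl.movel([.661,.1055,.24],max_speed=.2)
ctrl.movel([.661,.1055,.1285],max_speed=.12)
s=get_state();print(s['contact_force'],s['tcp_pos'],s['time'])
try: print(ctrl.close_gripper(force=7))
except Exception as e: print(repr(e))
for _ in range(3):
    s=get_state();print(s['width'],s['gripper_force'],s['contact_force'],s['time']);ctrl.pause(.1)
```

```text
[-0.03636306  0.31599422 -0.67788951] [0.66157846 0.10574379 0.12946584] 7.3417
False
0.03877371432884673 21.623983641620725 [0.65646255 0.74367459 2.4453635 ] 7.8333
0.038545691759771364 21.682658870704472 [0.38906426 1.55352934 3.47588914] 7.9333
0.03893117537824119 21.723289503715932 [0.40783964 1.30988014 4.66008987] 8.0333
```

Run:
```python
from h import *
ctrl.ungrasp()
ctrl.movel([.661,.1055,.26],max_speed=.2)
im,d,X,m=wrist();W=cloud(d,X,m)
np.savez('w2.npz',im=im,d=d,X=X,m=m)
cv2.imwrite('pics/w2.png',cv2.resize(im[100:400,130:430],(600,600)))
k=(d>0)&(np.abs(W[...,0]-.66)<.012)&(np.abs(W[...,1]-.105)<.035)&(W[...,2]>.15)&(W[...,2]<.2)
P=W[k];c=np.array([.661,.1055]);e=np.array([.197,.98])
y=(P[:,:2]-c)@e;xx=(P[:,:2]-c)@[.98,-.197]
for b in np.arange(-.03,.03,.003):
    q=(y>=b)&(y<b+.003);
    if q.any(): print(round(b+.0015,4),q.sum(),np.percentile(P[q,2],[10,50,90]).round(4))
h=P[:,2]>.1855;print('barrel',P[h].mean(0),np.percentile(xx[h],[2,98]),np.percentile(y[h],[2,98]),get_state()['time'])
v,u=np.nonzero(h.reshape(-1)[None])
f=np.polyfit(P[h,0],P[h,1],1);print('slope',f)
```

```text
-0.0255 56 [0.158  0.1616 0.1625]
-0.0225 82 [0.1569 0.1643 0.1682]
-0.0195 64 [0.1685 0.1714 0.1737]
-0.0165 82 [0.1737 0.175  0.1763]
-0.0135 81 [0.1758 0.1771 0.1782]
-0.0105 83 [0.1783 0.1795 0.1805]
-0.0075 80 [0.1802 0.1813 0.1825]
-0.0045 105 [0.1817 0.1835 0.1878]
-0.0015 145 [0.1823 0.1883 0.1899]
0.0015 171 [0.1822 0.1885 0.19  ]
0.0045 100 [0.1817 0.1832 0.1877]
0.0075 81 [0.1797 0.181  0.1819]
0.0105 79 [0.1775 0.1786 0.1798]
0.0135 73 [0.1753 0.1766 0.1777]
0.0165 69 [0.1731 0.1742 0.1755]
0.0195 79 [0.1648 0.1697 0.173 ]
0.0225 73 [0.1559 0.1612 0.1658]
0.0255 23 [0.1557 0.1601 0.1615]
barrel [0.66085334 0.10548952 0.18849669] [-0.0105805   0.01090356] [-0.00347316  0.00369274] 9.5167
slope [-0.19939762  0.23726211]
```

View pics/w2.png

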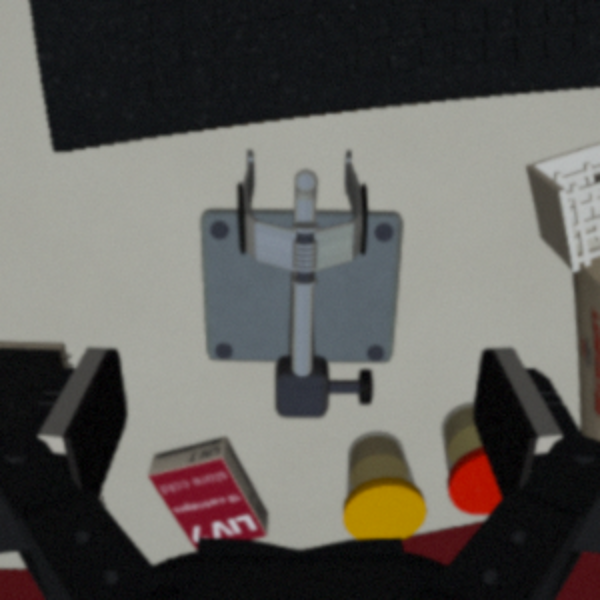

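Run:
```python
from h import *
ctrl.movel([.661,.1055,.182],max_speed=.12)
p=get_state()['tcp_pos'];print(p)
print(ctrl.close_gripper(force=40))
s=get_state();print(s['width'],s['gripper_force'],s['contact_force'],s['tcp_pos'],s['time'])
ctrl.movel([.661,.1055,.190],max_speed=.05);ctrl.pause(.2)
s=get_state();print(s['width'],s['gripper_force'],s['contact_force'],s['wrist_torque'],s['tcp_pos'],s['time'])
im,d,X,m=wrist();cv2.imwrite('pics/w3.png',cv2.resize(im[100:400,130:430],(600,600)))
```

```text
[0.66135729 0.10569757 0.18251583]
False
0.003722579096266105 65.08321814239025 [-1.11295756  0.52009773  8.12736315] [0.66199541 0.1063959  0.18379296] 11.05
0.003631276406980909 63.33660627482459 [-0.32024047  0.54777961 -0.97984695] [ 0.05443996  0.01995371 -0.01857005] [0.66079032 0.10532383 0.18958691] 11.5583
```

View pics/w3.png

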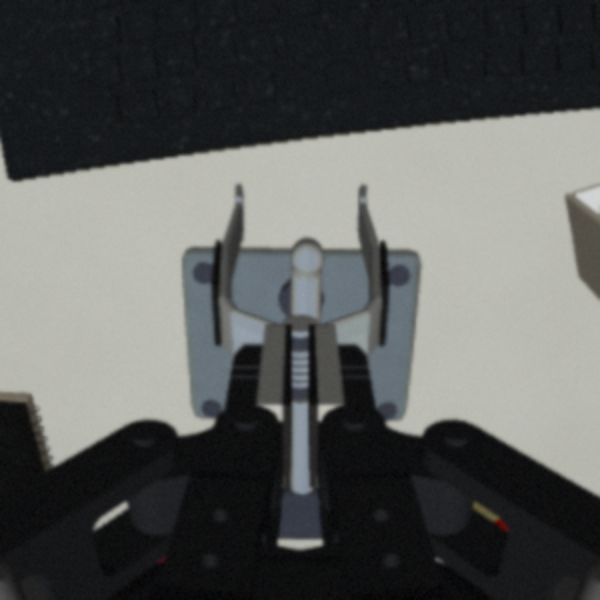

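Run:
```python
from h import *
im,d,X,m=wrist();W=cloud(d,X,m)
c=np.array([.661,.1055]);e=np.array([.197,.98])
k=(d>0)&(W[...,2]>.1)&(W[...,2]<.25)
P=W[k];y=(P[:,:2]-c)@e;x=(P[:,:2]-c)@[.98,-.197]
for lo,hi in((-.04,-.025),(-.012,0),(0,.012)):
  for b in np.arange(-.03,.03,.004):
    q=(y>=b)&(y<b+.004)&(x>lo)&(x<hi)
    if q.any(): print((lo,hi),round(b+.002,4),q.sum(),np.percentile(P[q,2],[5,50,95]).round(4))
print(get_state()['time'])
```

```text
(-0.04, -0.025) -0.004 44 [0.1837 0.1916 0.1935]
(-0.04, -0.025) 0.0 137 [0.1849 0.1929 0.1943]
(-0.04, -0.025) 0.004 64 [0.1865 0.1922 0.1936]
(-0.012, 0) -0.028 415 [0.1205 0.246  0.2494]
(-0.012, 0) -0.024 695 [0.1171 0.2386 0.246 ]
(-0.012, 0) -0.02 311 [0.1735 0.2338 0.2436]
(-0.012, 0) -0.016 391 [0.1805 0.2107 0.2456]
(-0.012, 0) -0.012 425 [0.1837 0.2105 0.2447]
(-0.012, 0) -0.008 485 [0.1952 0.218  0.2447]
(-0.012, 0) -0.004 625 [0.182  0.2167 0.2404]
(-0.012, 0) 0.0 414 [0.1818 0.1965 0.2274]
(-0.012, 0) 0.004 673 [0.184  0.2225 0.2449]
(-0.012, 0) 0.008 432 [0.1845 0.214  0.2456]
(-0.012, 0) 0.012 473 [0.1819 0.2104 0.2451]
(-0.012, 0) 0.016 249 [0.1775 0.2206 0.2433]
(-0.012, 0) 0.02 520 [0.1523 0.2379 0.2453]
(-0.012, 0) 0.024 640 [0.1101 0.2436 0.248 ]
(-0.012, 0) 0.028 160 [0.1379 0.2464 0.2498]
(0, 0.012) -0.028 256 [0.2456 0.2468 0.2496]
(0, 0.012) -0.024 179 [0.1114 0.1679 0.2462]
(0, 0.012) -0.02 57 [0.174  0.1778 0.1801]
(0, 0.012) -0.016 19 [0.18   0.181  0.1826]
(0, 0.012) -0.012 1 [0.1831 0.1831 0.1831]
(0, 0.012) -0.008 70 [0.2374 0.2397 0.2463]
(0, 0.012) -0.004 238 [0.1939 0.2272 0.2431]
(0, 0.012) 0.0 180 [0.194  0.1962 0.2274]
(0, 0.012) 0.004 172 [0.2269 0.2381 0.2456]
(0, 0.012) 0.012 7 [0.181  0.182  0.1833]
(0, 0.012) 0.016 41 [0.1779 0.1795 0.1812]
(0, 0.012) 0.02 66 [0.1704 0.175  0.2455]
(0, 0.012) 0.024 294 [0.1106 0.2459 0.2488]
(0, 0.012) 0.028 209 [0.2451 0.2466 0.2498]
11.6583
```

Run:
```python
from h import *
ctrl.movel([.661,.1055,.218],max_speed=.08)
ctrl.movel([.561,.1255,.218],max_speed=.1);ctrl.pause(.25)
s=get_state();print(s['width'],s['contact_force'],s['time'])
ctrl.movel([.53,-.103,.27],max_speed=.12);ctrl.pause(.2)
s=get_state();print(s['width'],s['gripper_force'],s['contact_force'],s['qpos'],s['time'])
im,d,X,m=wrist();W=cloud(d,X,m);np.savez('w4.npz',im=im,d=d,X=X,m=m);cv2.imwrite('pics/w4.png',im)
for n in('stone','dish','tongs','tongs_jaws'):
    for q in models.masks_of('wrist',n)[:2]: P=W[q['mask']&(d>0)];print(n,q['p'],q['point'],len(P),np.percentile(P,[3,50,97],axis=0).round(3).tolist())
vision.grab_frame('top')
for n in('stone',):
    for q in models.recognise('top',n)[:2]: print(q)
for y in(1.373,np.pi/2,1.2,0,.4,-.4): print(y,ctrl.ik([.448,-.103,.08],quat(y)))
print(get_state()['time'])
```

```text
0.004131248240636098 [-0.39476999 -0.9969376  -0.54588142] 13.575
0.0040215102633813 63.337348443455994 [-0.21644507  0.0677382  -1.04111755] [ 0.46435729  0.3620322  -0.45736768  1.65884291  0.17126442  1.16065873
  1.33770762] 15.8917
stone 0.77 [262.4, 112.2] 346 [[0.442, -0.121, 0.013], [0.452, -0.109, 0.021], [0.464, -0.099, 0.024]]
dish 0.34 [313.5, 246.7] 1015 [[0.525, -0.093, 0.156], [0.528, -0.081, 0.248], [0.541, -0.076, 0.265]]
tongs 0.81 [276.3, 255.7] 2288 [[0.516, -0.128, 0.162], [0.527, -0.103, 0.252], [0.54, -0.077, 0.276]]
tongs 0.54 [113.3, 140.2] 2617 [[0.401, -0.335, 0.005], [0.445, -0.305, 0.028], [0.488, -0.285, 0.035]]
tongs_jaws 0.74 [280.0, 257.5] 2294 [[0.516, -0.128, 0.158], [0.527, -0.103, 0.251], [0.54, -0.077, 0.276]]
tongs_jaws 0.74 [113.9, 143.1] 2666 [[0.401, -0.336, 0.004], [0.444, -0.305, 0.027], [0.488, -0.285, 0.035]]
1.373 [ 0.43804584  0.47497142 -0.37616614  2.11821381  0.3026837   0.59872833
  1.22079997]
1.5707963267948966 [ 0.46211347  0.47896217 -0.41103196  2.11792237  0.32968882  0.60500969
  1.38947973]
1.2 [ 0.41678761  0.47182108 -0.34554121  2.11847244  0.27880269  0.59364162
  1.07351905]
0 [ 0.25300892  0.45812466 -0.11303933  2.12048935  0.0929467   0.56747224
  0.07309779]
0.4 [ 0.31121738  0.46095876 -0.19519051  2.11976925  0.15949083  0.57426816
  0.40171994]
-0.4 [ 0.19840062  0.45740107 -0.0361192   2.12116534  0.02986088  0.56348603
 -0.25925486]
16.2417
```

View pics/w4.png

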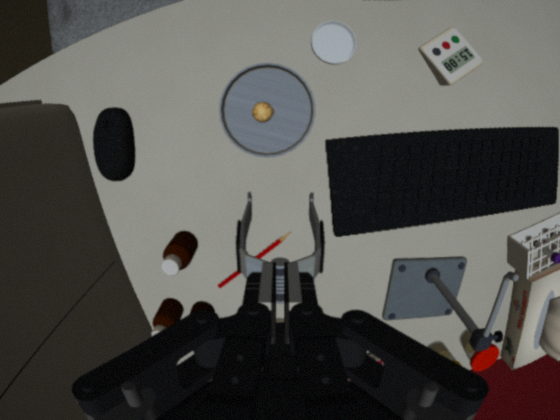

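Run:
```python
from h import *
a=np.load('w4.npz');W=cloud(a['d'],a['X'],a['m']);d=a['d']
k=(d>0)&(W[...,2]>.1)&(W[...,2]<.235)&(np.abs(W[...,0]-.53)<.04)&(np.abs(W[...,1]+.103)<.045)
P=W[k]-[.53,-.103,.27];y=P[:,:2]@[.197,.98];x=P[:,:2]@[.98,-.197]
for lo in np.arange(-.16,-.03,.02):
    q=(P[:,2]>=lo)&(P[:,2]<lo+.02)
    for s in(-1,1):
        r=q&(y*s>0)
        if r.any(): print(round(lo,3),s,r.sum(),'x',np.percentile(x[r],[5,50,95]).round(4),'y',np.percentile(y[r],[5,50,95]).round(4))
s=vision.grab_frame('wrist');ctrl.movel([.453,-.110,.20],max_speed=.12)
im,d,X,m=wrist();W=cloud(d,X,m);cv2.imwrite('pics/w5.png',im[:400])
for q in models.masks_of('wrist','stone')[:2]: P=W[q['mask']&(d>0)];print(q['p'],q['point'],len(P),np.percentile(P,[3,50,97],axis=0).round(3).tolist())
print(get_state()['tcp_pos'],get_state()['contact_force'],get_state()['time'])
```

```text
-0.14 -1 8 x [-0.0103 -0.01   -0.0095] y [-0.0287 -0.0272 -0.026 ]
-0.14 1 10 x [-0.0101 -0.0098 -0.0064] y [0.0242 0.0251 0.0267]
-0.12 -1 73 x [-0.0099 -0.0073  0.0054] y [-0.0273 -0.0247 -0.0243]
-0.12 1 55 x [-0.0099 -0.0074  0.0053] y [0.023  0.0237 0.0256]
-0.1 -1 72 x [-0.008  -0.0054  0.0054] y [-0.0268 -0.0245 -0.0243]
-0.1 1 80 x [-0.0078 -0.0046  0.0053] y [0.023  0.0231 0.0253]
-0.08 -1 100 x [-0.0081 -0.0054  0.0049] y [-0.0269 -0.0246 -0.0244]
-0.08 1 95 x [-0.0078 -0.0055  0.0056] y [0.023  0.0232 0.0255]
-0.06 -1 108 x [-0.0098 -0.0076  0.005 ] y [-0.0284 -0.0255 -0.0232]
-0.06 1 107 x [-0.0096 -0.0076 -0.0058] y [0.0216 0.0243 0.0267]
-0.04 -1 27 x [-0.0097 -0.0078 -0.0067] y [-0.0269 -0.0245 -0.0225]
-0.04 1 30 x [-0.0096 -0.0076 -0.0056] y [0.0206 0.0232 0.0254]
0.73 [279.4, 184.3] 473 [[0.441, -0.121, 0.003], [0.45, -0.11, 0.021], [0.462, -0.099, 0.023]]
[ 0.45387155 -0.10990304  0.200455  ] [ 0.58725604 -0.49564337 -0.82877763] 17.4083
```

View pics/w5.png

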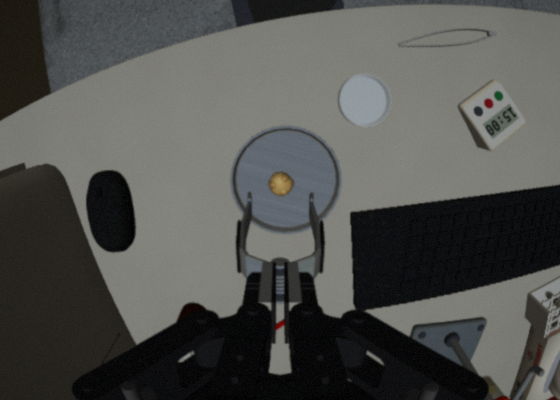

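Run:
```python
from h import *
ctrl.movel([.452,-.110,.147],max_speed=.08);ctrl.pause(.15)
f0=get_state()['contact_force'];print(f0,get_state()['tcp_pos'])
z=.147
while z>.134:
    z-=.0012;ctrl.movel([.452,-.110,z],max_speed=.03)
    f=get_state()['contact_force'];df=f[2]-f0[2]
    if df>2: break
s=get_state();print(z,s['tcp_pos'],f,s['wrist_torque'],s['time'])
```

```text
[ 0.80444721  0.0281777  -1.06708186] [ 0.45236777 -0.11007565  0.14749849]
0.13859999999999995 [ 0.45258663 -0.11001649  0.13903327] [-0.04526335  0.0763051   4.54063219] [ 0.05360487  0.05237893 -0.04511521] 20.125
```

Run:
```python
from h import *
ctrl.ungrasp()
ctrl.movel([.452,-.110,.0845],max_speed=.15)
s=get_state();print(s['tcp_pos'],s['contact_force'],s['time'])
im,d,X,m=wrist();cv2.imwrite('pics/w6.png',im)
```

```text
[ 0.45206835 -0.1098457   0.08463327] [-0.44404969 -0.32535904  0.01895997] 21.3917
```

View pics/w6.png

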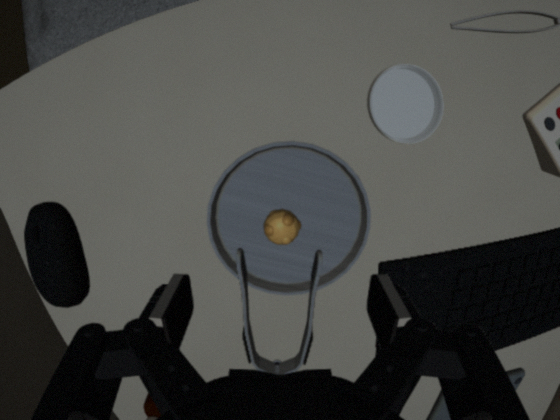

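Run:
```python
from h import *
im,d,X,m=wrist();W=cloud(d,X,m)
e=np.array([.197,.98])
for z in(.003,.015,.08,.143):
    for s in(-1,0,1): print(z,s,np.round(proj(np.r_[np.array([.452,-.11])+s*.025*e,z],X,m)))
P=W-[.452,-.11,0];y=P[...,:2]@e;x=P[...,:2]@[.98,-.197]
k=(d>0)&(np.abs(y)<.034)&(np.abs(y)>.016)&(np.abs(x)<.06)
for lo in np.arange(.02,.16,.02):
    for s in(-1,1):
        r=k&(P[...,2]>lo)&(P[...,2]<lo+.02)&(y*s>0)
        if r.any(): print(round(lo,2),s,r.sum(),'x',np.percentile(x[r],[5,50,95]).round(4),'y',np.percentile(y[r],[5,50,95]).round(4))
for q in models.masks_of('wrist','stone')[:1]: Q=W[q['mask']&(d>0)];print(np.percentile(Q,[3,50,97],axis=0).round(3).tolist())
```

```text
0.003 -1 [247. 220.]
0.003 0 [281. 220.]
0.003 1 [315. 220.]
0.015 -1 [246. 226.]
0.015 0 [281. 226.]
0.015 1 [316. 226.]
0.08 -1 [234. 271.]
0.08 0 [281. 272.]
0.08 1 [329. 271.]
0.143 -1 [213. 356.]
0.143 0 [282. 358.]
0.143 1 [351. 356.]
0.02 -1 433 x [0.0127 0.0288 0.0564] y [-0.0294 -0.027  -0.0255]
0.02 1 412 x [0.0139 0.0295 0.0562] y [0.0214 0.0238 0.027 ]
0.14 -1 102 x [-0.0173 -0.0166 -0.0097] y [-0.0339 -0.0326 -0.0163]
0.14 1 129 x [-0.0174 -0.0166 -0.0159] y [0.029  0.0314 0.0336]
0.16 -1 2640 x [-0.018  -0.0166 -0.0101] y [-0.033  -0.0264 -0.0171]
0.16 1 2620 x [-0.0178 -0.0167 -0.0103] y [0.0171 0.0258 0.0326]
[[0.44, -0.121, 0.009], [0.449, -0.109, 0.021], [0.461, -0.098, 0.023]]
```

Run:
```python
from h import *
ctrl.movel([.50,-.12,.20],max_speed=.2)
im,d,X,m=wrist();W=cloud(d,X,m);np.savez('w7.npz',im=im,d=d,X=X,m=m);cv2.imwrite('pics/w7.png',im)
P=W-[.452,-.11,0];y=P[...,:2]@[.197,.98];x=P[...,:2]@[.98,-.197]
k=(d>0)&(np.abs(y)<.05)&(P[...,2]<.1)
for b in np.arange(0,.18,.01):
    q=k&(x>=b)&(x<b+.01)&(P[...,2]>.019)
    if q.sum()>3: print(round(b+.005,3),q.sum(),'z',np.percentile(P[...,2][q],[10,50,95]).round(4),'y',np.percentile(y[q],[3,50,97]).round(4), np.median(y[q&(y<0)]).round(4),np.median(y[q&(y>0)]).round(4))
print(get_state()['time'])
```

```text
0.005 182 z [0.0199 0.0217 0.0232] y [-0.0102 -0.0004  0.0095] -0.0043 0.0046
0.015 81 z [0.0226 0.0325 0.0362] y [-0.0295  0.0239  0.0275] -0.0281 0.0255
0.025 104 z [0.0239 0.0355 0.0374] y [-0.03   -0.0265  0.0264] -0.0275 0.0244
0.035 91 z [0.0248 0.0348 0.0364] y [-0.0288 -0.0257  0.0249] -0.0267 0.023
0.045 72 z [0.0208 0.0311 0.035 ] y [-0.0281 -0.0257  0.0244] -0.0266 0.0225
0.055 67 z [0.0208 0.0298 0.0315] y [-0.0284 -0.026   0.0238] -0.0271 0.0226
0.065 72 z [0.0212 0.0283 0.03  ] y [-0.0288  0.0212  0.0241] -0.0269 0.0221
0.075 62 z [0.0216 0.0274 0.029 ] y [-0.0292 -0.0264  0.0234] -0.0276 0.0223
0.085 79 z [0.0212 0.0259 0.0277] y [-0.0305 -0.0265  0.025 ] -0.0282 0.0227
0.095 95 z [0.0235 0.0252 0.0279] y [-0.0308 -0.0256  0.0249] -0.0282 0.0221
0.105 92 z [0.0217 0.0242 0.0266] y [-0.0301 -0.025   0.0233] -0.0279 0.0212
0.115 83 z [0.0215 0.0231 0.0255] y [-0.0293  0.0174  0.0224] -0.0272 0.0203
0.125 62 z [0.0204 0.0217 0.0244] y [-0.0285 -0.0229  0.0208] -0.0254 0.0186
0.135 48 z [0.0193 0.0198 0.021 ] y [-0.023   0.0095  0.0172] -0.0208 0.0144
0.145 41 z [0.0192 0.0207 0.0228] y [-0.0147 -0.0046  0.0076] -0.0057 0.0045
0.155 21 z [0.0207 0.0214 0.0222] y [-0.008  -0.0035 -0.0001] -0.0035 nan
22.3667
  return _methods._mean(a, axis=axis, dtype=dtype,
  ret = ret.dtype.type(ret / rcount)
```

View pics/w7.png

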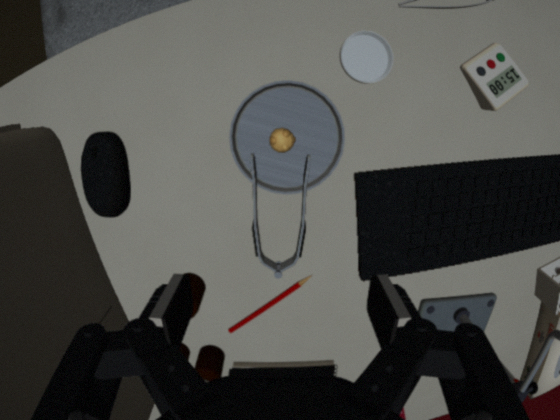

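```bash
cat >> h.py <<'E'
def P(x,y,z): return [.452+.98*x+.197*y,-.11-.197*x+.98*y,z]
E
python3 - <<'E'
from h import *
ctrl.movel(P(.161,-.0035,.07),max_speed=.2)
ctrl.movel(P(.161,-.0035,.008),max_speed=.1)
s=get_state();print(s['tcp_pos'],s['contact_force'])
ctrl.close_gripper(force=30)
s=get_state();print(s['width'],s['gripper_force'],s['contact_force'],s['time'])
ctrl.movel(P(.161,-.0035,.021),max_speed=.06)
ctrl.movel(P(.126,-.002,.021),max_speed=.06)
s=get_state();print(s['width'],s['gripper_force'],s['contact_force'],s['time'])
im,d,X,m=wrist();cv2.imwrite('pics/w8.png',im);W=cloud(d,X,m);Q=W-[.452,-.11,0];y=Q[...,:2]@[.197,.98];x=Q[...,:2]@[.98,-.197]
k=(d>0)&(np.abs(y)<.05)&(Q[...,2]<.1)
for b in np.arange(-.05,.1,.01):
    q=k&(x>=b)&(x<b+.01)&(Q[...,2]>.019)
    if q.sum()>3: print(round(b+.005,3),q.sum(),'z',np.percentile(Q[...,2][q],[10,50,95]).round(4),'y',np.percentile(y[q],[3,50,97]).round(4))
E
```

```text
[ 0.60944246 -0.14513728  0.00849282] [ 0.82008134  0.19754323 -0.74190342]
0.0028957280175125836 29.307226538658142 [ 0.07886951  0.41205634 -0.46173135] 24.8833
0.003261788620071576 29.27820324897766 [ 0.39023338  0.9029832  -1.26449497] 25.9833
-0.005 585 z [0.0204 0.0222 0.0321] y [-0.0241 -0.      0.0243]
0.005 1683 z [0.0204 0.023  0.0415] y [-0.0261 -0.      0.0256]
0.015 718 z [0.0238 0.037  0.0394] y [-0.0267  0.0019  0.0257]
0.025 653 z [0.0266 0.0368 0.0388] y [-0.0271  0.0226  0.0254]
0.035 662 z [0.0258 0.036  0.0378] y [-0.0273  0.0224  0.0253]
0.045 628 z [0.0253 0.0352 0.037 ] y [-0.0275  0.0222  0.0249]
0.055 847 z [0.0255 0.035  0.0376] y [-0.0292 -0.0245  0.026 ]
0.065 921 z [0.0251 0.0345 0.0372] y [-0.0286  0.0199  0.025 ]
0.075 856 z [0.0246 0.0339 0.0367] y [-0.028  -0.0227  0.0239]
0.085 748 z [0.0239 0.033  0.0357] y [-0.0271  0.0178  0.0226]
0.095 649 z [0.0215 0.0305 0.0334] y [-0.0238  0.014   0.02  ]
0.105 3597 z [0.0245 0.0903 0.0991] y [-0.0195  0.0003  0.0136]
```

Run:
```python
from h import *
im,d,X,m=wrist();W=cloud(d,X,m);Q=W-[.452,-.11,0];y=Q[...,:2]@[.197,.98];x=Q[...,:2]@[.98,-.197];z=Q[...,2]
for b in np.arange(-.045,.02,.005):
    for s in(-1,1):
        q=(d>0)&(x>=b)&(x<b+.005)&(y*s>.017)&(y*s<.035)&(z>.007)
        if q.sum()>2: print(round(b+.0025,4),s,q.sum(),'z',np.percentile(z[q],[10,50,95]).round(4),'y',np.percentile(y[q],[5,50,95]).round(4))
for q in models.masks_of('wrist','tongs')[:2]:
    k=q['mask']&(d>0);print(q['p'],q['point'],k.sum(),'x',np.percentile(x[k],[1,5,50,99]).round(4),'y',np.percentile(y[k],[1,50,99]).round(4))
for t in(-.025,-.005,.117): print(proj(P(t,.024,.04),X,m))
```

```text
-0.0025 -1 39 z [0.0242 0.0294 0.0369] y [-0.0245 -0.024  -0.0236]
-0.0025 1 47 z [0.0255 0.031  0.0401] y [0.0235 0.024  0.0248]
0.0025 -1 167 z [0.0271 0.0399 0.0421] y [-0.0267 -0.0243 -0.0238]
0.0025 1 184 z [0.0275 0.0403 0.0426] y [0.0235 0.0241 0.0263]
0.0075 -1 171 z [0.028  0.0381 0.0407] y [-0.0265 -0.0245 -0.0238]
0.0075 1 179 z [0.0281 0.0385 0.0418] y [0.0232 0.0237 0.0259]
0.0125 -1 167 z [0.0278 0.0374 0.0392] y [-0.0267 -0.0246 -0.0239]
0.0125 1 165 z [0.0272 0.0378 0.0395] y [0.0231 0.0236 0.0259]
0.0175 -1 158 z [0.0273 0.037  0.0387] y [-0.0269 -0.0246 -0.024 ]
0.0175 1 167 z [0.0273 0.0374 0.0394] y [0.023  0.0234 0.0257]
0.72 [329.4, 167.5] 9761 x [-0.0011  0.0045  0.064   0.1158] y [-0.0293 -0.0015  0.0311]
(np.float64(349.4596721412273), np.float64(-53.82228621664848))
(np.float64(351.1241008472914), np.float64(-10.624794252698365))
(np.float64(340.12118184257764), np.float64(280.2754766743051))
```

Run:
```python
from h import *
ctrl.ungrasp()
ctrl.movel(P(.126,-.002,.12),max_speed=.25)
im,d,X,m=wrist();cv2.imwrite('pics/w9.png',im);W=cloud(d,X,m);Q=W-[.452,-.11,0];y=Q[...,:2]@[.197,.98];x=Q[...,:2]@[.98,-.197];z=Q[...,2]
for b in np.arange(-.04,.14,.01):
    q=(d>0)&(x>=b)&(x<b+.01)&(np.abs(y)<.04)&(z>.006)&(z<.08)
    o=[round(b+.005,3)]
    for s in(-1,1):
        r=q&(y*s>(.017 if b<.085 else 0))
        if r.sum()>2: o+=[r.sum(),np.percentile(z[r],[50,95]).round(4),np.median(y[r]).round(4)]
    print(*o)
for q in models.masks_of('wrist','stone')[:1]: k=q['mask']&(d>0);print('stone',np.percentile(x[k],[3,97]).round(4),np.percentile(y[k],[3,97]).round(4))
print(get_state()['time'])
```

```text
-0.035 91 [0.0118 0.0157] -0.0373
-0.025 5 [0.0395 0.0405] -0.0259
-0.015 96 [0.0436 0.0456] -0.0255 79 [0.0435 0.0458] 0.0271
-0.005 107 [0.0429 0.045 ] -0.0253 104 [0.0438 0.0463] 0.0258
0.005 104 [0.0399 0.0435] -0.0245 105 [0.0421 0.0443] 0.0246
0.015 85 [0.037 0.039] -0.0248 94 [0.0379 0.04  ] 0.024
0.025 100 [0.035  0.0369] -0.025 85 [0.0363 0.0377] 0.0236
0.035 186 [0.0186 0.0344] -0.0291 89 [0.034  0.0356] 0.0238
0.045 182 [0.0154 0.0325] -0.0252 195 [0.0151 0.0334] 0.0303
0.055 133 [0.0292 0.0315] -0.026 170 [0.0276 0.0323] 0.0226
0.065 128 [0.0278 0.0302] -0.026 128 [0.029  0.0316] 0.0225
0.075 127 [0.0261 0.0284] -0.0251 119 [0.0266 0.0293] 0.0215
0.085 112 [0.0238 0.0265] -0.0248 125 [0.0247 0.027 ] 0.0203
0.095 110 [0.0205 0.0244] -0.022 109 [0.0218 0.0252] 0.0174
0.105 211 [0.0154 0.0207] -0.0124 198 [0.0171 0.0214] 0.0079
0.115 140 [0.0208 0.0223] -0.0038 26 [0.0198 0.022 ] 0.0009
0.125 3 [0.0197 0.0198] -0.0022
0.135
stone [-0.0095  0.0118] [-0.0115  0.0116]
27.5417
```

Run:
```python
from h import *
for f in('w5','w7','w4'):
    if f=='w5': continue
    a=np.load(f+'.npz');W=cloud(a['d'],a['X'],a['m']);im=a['im']
    k=(a['d']>0)&(im.max(2)<45)&(W[...,1]>-.07)&(W[...,1]<.2)&(W[...,0]>.45)&(W[...,0]<.66)&(W[...,2]<.06)
    Q=W[k];print(f,len(Q),'z',np.percentile(Q[:,2],[5,25,50,75,95]).round(4))
    for b in np.arange(-.07,.06,.01):
        q=(Q[:,1]>=b)&(Q[:,1]<b+.01)
        if q.sum()>5: print(round(b+.005,3),q.sum(),'x',np.percentile(Q[q,0],[2,98]).round(3),'z',np.percentile(Q[q,2],[10,50,90]).round(4))
a=np.load('w7.npz');W=cloud(a['d'],a['X'],a['m'])
k=(a['d']>0)&(np.hypot(W[...,0]-.381,W[...,1]+.003)<.025);print('petri z',np.percentile(W[k][:,2],[10,50,90]))
k=(a['d']>0)&(np.hypot(W[...,0]-.45,W[...,1]+.05)<.02)&(W[...,0]>.47);print('desk z',np.percentile(W[k][:,2],[10,50,90]) if k.any() else None)
```

```text
w7 17488 z [0.0112 0.0139 0.017  0.0192 0.0222]
-0.045 574 x [0.512 0.625] z [0.0111 0.016  0.0191]
-0.035 914 x [0.503 0.621] z [0.0118 0.015  0.0185]
-0.025 885 x [0.504 0.622] z [0.0119 0.0151 0.0186]
-0.015 881 x [0.505 0.625] z [0.0119 0.0153 0.0187]
-0.005 889 x [0.505 0.628] z [0.0119 0.0152 0.0189]
0.005 871 x [0.507 0.628] z [0.012  0.0152 0.0191]
0.015 891 x [0.507 0.629] z [0.012  0.0155 0.0219]
0.025 842 x [0.508 0.63 ] z [0.012  0.0178 0.0211]
0.035 810 x [0.509 0.631] z [0.012  0.0178 0.0222]
0.045 785 x [0.509 0.631] z [0.012  0.0181 0.0213]
0.055 752 x [0.51  0.632] z [0.012  0.0179 0.022 ]
w4 14942 z [0.0114 0.0142 0.0172 0.0193 0.0222]
-0.045 374 x [0.514 0.627] z [0.013  0.0165 0.0192]
-0.035 746 x [0.505 0.626] z [0.0121 0.0154 0.0189]
-0.025 725 x [0.505 0.627] z [0.012  0.0154 0.0188]
-0.015 729 x [0.506 0.628] z [0.012  0.0155 0.0189]
-0.005 716 x [0.507 0.628] z [0.0121 0.0155 0.019 ]
0.005 712 x [0.508 0.629] z [0.0121 0.0155 0.0191]
0.015 718 x [0.508 0.63 ] z [0.0122 0.0156 0.0221]
0.025 697 x [0.509 0.63 ] z [0.0121 0.0179 0.0212]
0.035 673 x [0.51  0.631] z [0.0125 0.0178 0.0222]
0.045 670 x [0.51  0.631] z [0.0123 0.018  0.0213]
0.055 637 x [0.511 0.631] z [0.0124 0.018  0.022 ]
petri z [0.01148583 0.01248338 0.01353078]
desk z None
```

```bash
cat >> h.py <<'E'
U=np.array([.81,.586]);V=np.array([-.586,.81]);S=np.array([.4515,-.1100])
def N(a,b,z): return [*(S+a*U+b*V),z]
def look():
    im,d,X,m=wrist();W=cloud(d,X,m);r=W[...,:2]-S;x=r@U;y=r@V;z=W[...,2]
    np.savez('look.npz',x=x,y=y,z=z,d=d,im=im)
    for b in np.arange(-.04,.15,.01):
        q=(d>0)&(x>=b)&(x<b+.01)&(np.abs(y)<.04)&(z>.02)&(z<.08);o=[round(b+.005,3)]
        for s in(-1,1):
            k=q&(y*s>(.017 if b<.085 else 0))
            if k.sum()>2: o+=[k.sum(),np.percentile(z[k],[50,95]).round(4),np.median(y[k]).round(4)]
        print(*o)
    for q in models.masks_of('wrist','stone')[:1]: k=q['mask']&(d>0);print('stone',np.percentile(x[k],[3,97]).round(4),np.percentile(y[k],[3,97]).round(4))
E
python3 - <<'E'
from h import *
q=quat(1.373+.826)
ctrl.movel(P(.126,-.002,.008),max_speed=.15)
ctrl.close_gripper(force=30)
ctrl.movel(P(.126,-.002,.075),max_speed=.13)
ctrl.movep(N(.139,0,.075),q)
s=get_state();print(s['width'],s['contact_force'],s['tcp_pos'],s['time'])
ctrl.movel(N(.139,0,.026),max_speed=.1)
s=get_state();print(s['width'],s['contact_force'],s['tcp_pos'],s['time'])
ctrl.ungrasp()
ctrl.movel(N(.139,0,.12),max_speed=.25)
look();print(get_state()['time'])
E
```

```text
0.003252957743960483 [ 0.02763342 -0.67132015 -1.29526988] [ 0.56329796 -0.027741    0.07391803] 30.3583
0.0036276647690682918 [ 0.85939798  0.42316441 -0.14133335] [ 0.5642773  -0.02874606  0.02606508] 31.0
-0.035
-0.025
-0.015 11 [0.0264 0.0286] -0.0234 5 [0.0254 0.027 ] 0.0302
-0.005 62 [0.0304 0.0323] -0.0228 64 [0.0299 0.0315] 0.0301
0.005 76 [0.0311 0.0328] -0.022 77 [0.031  0.0323] 0.0289
0.015 79 [0.03   0.0323] -0.0219 79 [0.0301 0.0327] 0.0275
0.025 67 [0.0294 0.0308] -0.0221 78 [0.0296 0.031 ] 0.027
0.035 80 [0.0299 0.0314] -0.0227 73 [0.0297 0.0309] 0.0269
0.045 72 [0.0305 0.0316] -0.0228 79 [0.0303 0.0313] 0.0264
0.055 61 [0.0307 0.0322] -0.0234 74 [0.0303 0.0319] 0.0259
0.065 110 [0.0313 0.0338] -0.0242 112 [0.0311 0.0336] 0.026
0.075 121 [0.0318 0.0342] -0.0237 130 [0.0317 0.0341] 0.0253
0.085 123 [0.0322 0.0345] -0.0225 116 [0.0321 0.0343] 0.0241
0.095 105 [0.0324 0.0347] -0.0225 127 [0.0324 0.0345] 0.0229
0.105 86 [0.0318 0.0336] -0.0199 94 [0.0319 0.034 ] 0.0195
0.115 153 [0.0318 0.0335] -0.0108 166 [0.0316 0.0336] 0.0101
0.125 117 [0.0359 0.0371] -0.0024 60 [0.036  0.0375] 0.0017
0.135
0.145
stone [-0.0094  0.0126] [-0.0114  0.0105]
32.3833
```

Run:
```python
from h import *
ctrl.movel(N(.088,0,.06),max_speed=.2)
ctrl.movel(N(.088,0,.018),max_speed=.12)
s=get_state();print(s['tcp_pos'],s['contact_force'])
ctrl.close_gripper(force=40);ctrl.pause(.25)
s=get_state();print(s['width'],s['gripper_force'],s['contact_force'],s['time'])
```

```text
[ 0.52353497 -0.05778626  0.01850535] [-0.15519709  0.78850589 -0.42510603]
0.04310779136357814 38.999159932136536 [-2.04810794 -0.96571272  9.80981255] 34.1417
```

Run:
```python
from h import *
ctrl.movel(N(.088,0,.05),max_speed=.06)
s=get_state();print(s['width'],s['gripper_force'],s['contact_force'],s['time'])
ctrl.movel(N(.088,0,.148),max_speed=.08)
s=get_state();print(s['width'],s['gripper_force'],s['contact_force'],s['tcp_pos'],s['time'])
i=vision.camera_info('top')
for c in('top','wrist'):
    if c=='wrist': im,d,X,m=wrist();W=cloud(d,X,m)
    else:
        im,d=vision.grab_frame(c);m=i['mtx'];v,u=np.indices(d.shape);W=(np.stack([(u-m[0,2])/m[0,0]*d,(v-m[1,2])/m[1,1]*d,d],-1)-i['t'])@i['R']
    for q in models.masks_of(c,'stone')[:2]: k=q['mask']&(d>0);print(c,q['p'],q['point'],k.sum(),np.percentile(W[k],[3,50,97],axis=0).round(3).tolist())
print(get_state()['time'])
```

```text
0.04397723334436021 40.63241422176361 [ 0.37775468 -0.17218715 -1.16597508] 34.825
0.04327452797207457 40.63324213027954 [-0.41335239  0.73026747 -1.28395873] [ 0.52248048 -0.05843633  0.1475104 ] 36.2
wrist 0.21 [264.9, 365.5] 501 [[0.69, 0.027, 0.005], [0.697, 0.042, 0.013], [0.718, 0.072, 0.018]]
36.4
```

Run:
```python
from h import *
for c in('top','scene'):
    i=vision.camera_info(c);im,d=vision.grab_frame(c);m=i['mtx'];v,u=np.indices(d.shape);W=(np.stack([(u-m[0,2])/m[0,0]*d,(v-m[1,2])/m[1,1]*d,d],-1)-i['t'])@i['R']
    b,g,r=[im[...,j].astype(int) for j in range(3)]
    k=(d>0)&(r-b>35)&(np.hypot(W[...,0]-S[0],W[...,1]-S[1])<.06)&(W[...,2]<.2)
    print(c,k.sum(),np.percentile(W[k],[3,50,97],axis=0).round(3).tolist() if k.any() else '')
s=get_state();print(s['width'],s['time'])
```

```text
top 0 
scene 14 [[0.444, -0.118, 0.146], [0.45, -0.112, 0.149], [0.459, -0.106, 0.151]]
0.04358172692939007 36.5
```

```bash
python3 -c "
from station import ticket;print(ticket.close_job())"
```

```text
the job is handed in; nothing more can be done
None
```

The stone is held up in the closed tongs about 13 cm above the desk (lifted ~13 cm), tongs gripped by their pads, and the job went in at about 36.5 s; my readings show the stone held and clear of the dish, but no verdict came back. I departed from the instructions: the gripper can't half-squeeze, so I took the tongs off the hook by the hinge; they then tipped over on release into the dish, so I laid them flat around the stone, hinge end on the keyboard, before squeezing the pads.

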